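Stand up the slide cassette and scan its label

TASK

The slide cassette lies label-down in front of the sloping metal backstop. Push it against the backstop and tip it up on its end, never lifting it clear of the bench, so that it is left leaning on the backstop on one short end with its label facing out. Then pick up the label reader, hold it steady for two seconds pointing squarely at the middle of the label from about 10 cm away without touching the cassette, and lay the reader back on its black pad the way you found it; leave the other bench things alone.

Things in the scene. Friction and masses are not known exactly. Their poses are not given: they have to be found in the camera images.
- stand: Backstop fixed to the bench: plain aluminium panel 150 mm wide, 92 mm long, 6 mm thick, leaning back 12 degrees from vertical, struts and foot behind it out to 90 mm. Origin: on the bench, at the middle of the front face's foot. x points level from the front face to the back (away from the robot), y along the panel, z up. No ledge: the bench in front is bare.
- cassette_center (a point): Centre (8 mm over the underside) of a flat rigid slide cassette, 120 long (x) by 64 wide (y) by 16 mm thick (z, up at the start), 130 to 240 g. Blue lid: the upper 6 mm, 120 x 64. White underpart, the lower 10 mm: 100 x 44, so the lid overhangs it by 10 mm all round, 10 mm over the bench. It starts 10 to 60 mm before the backstop, its length within 8 degrees of square to it.
- label (a point): Centre of the label (white, black bars, 50 x 34 mm) in the middle of the cassette's underside, facing the bench at the start; axes as the cassette's. With the cassette leaning on the backstop, lid flat on the panel, it faces the robot's side, about 62 mm above the bench and about 3 mm in front of the panel's foot.
- end_a (a point): Middle of the end face of the cassette's lid at its -x end (the end near the robot at the start), 13 mm above the underside plane.
- end_b (a point): Middle of the end face of the cassette's lid at its +x end (the end towards the backstop at the start), 13 mm above the underside plane.
- dock: Black rubber pad fixed to the bench, 190 x 90 x 12 mm, for the reader, with a 20 mm high (from the bench) grey lip, 6 mm wide, at each short end. Origin: centre of its underside, on the bench; x along its length, towards the reader's window end. The space between the lips is 178 mm long.
- scanner_center (a point): Label reader, a straight grey block 150 mm long (x) by 38 mm wide (y) by 44 mm high (z), about 200 g; this point is its centre, half-way up (22 mm over its underside; it starts lying on the pad). x points to the end with the dark red window. Grip it across its 38 mm width at the middle.
- window (a point): Centre of the reader's red window, on its +x end face, 75 mm ahead of the centre; the reader looks straight along x from here.
- scanner: The same label reader as a body; origin at the centre of its underside, same axes as its centre point.
- cassette: The same cassette as a body; origin at the centre of its underside (the label).
- vial_rack: White rack, 160 x 80 x 62 mm, with eight small amber vials: leave alone. Origin under its centre.
- bottle_a: Amber bottle, black cap, 60 mm diameter, 120 mm high: leave alone. Origin under its centre.
- bottle_b: Amber bottle, red cap, 66 mm diameter, 130 mm high: leave alone. Origin under its centre.
- beaker: Clear open beaker, 70 mm diameter, 85 mm high: leave alone. Origin under its centre.
- jar: White jar, blue cap, 60 mm diameter, 60 mm high: leave alone. Origin under its centre.
Not all that is in view belongs to the job. What is shaped like the cassette but turquoise is not meant. Leave any purple look-alike of the scanner alone.

How it is judged:
On the way, in this order (a step that is already met when the one before it is completed fails the run):
1. the cassette leans on the backstop on a short end, label facing out, let go and at rest (angle between cassette_center's own z axis and vertical between 1.62 and 1.95 rad and (angle between cassette_center's own x axis and vertical below 0.35 rad or angle between cassette_center's own x axis and vertical above 2.79 rad) and x of label in the frame of stand between -0.035 and 0.03 m and y of label in the frame of stand between -0.06 and 0.06 m and contact force between the fingers and cassette below 0.05 N and linear speed of cassette below 0.02 m/s), for 0.3 s.
2. the held reader points at the middle of the label (within 18 mm) from 50 to 160 mm, within 30 degrees of square, steady for 1.5 s, with the cassette still standing (x of label in the frame of window between 0.05 and 0.16 m and y of label in the frame of window between -0.018 and 0.018 m and z of label in the frame of window between -0.018 and 0.018 m and angle between the x axis of window and the z axis of label, either way round below 0.52 rad and linear speed of scanner below 0.03 m/s and angular speed of scanner below 0.3 rad/s and contact force between the fingers and scanner above 1 N and angle between cassette_center's own z axis and vertical between 1.62 and 1.95 rad and (angle between cassette_center's own x axis and vertical below 0.35 rad or angle between cassette_center's own x axis and vertical above 2.79 rad) and x of label in the frame of stand between -0.035 and 0.03 m and y of label in the frame of stand between -0.06 and 0.06 m), for 1.5 s.
At the end, for the whole second after the job is handed in: Cassette on a short end, label out, leaning 3 to 21 degrees on the backstop, within 60 mm of its middle, long side within 20 degrees of vertical; reader flat on its pad within 35 mm lengthwise and 30 mm sideways of its centre, window to the same end as before; both released and at rest (all of step 1 and x of scanner_center in the frame of dock between -0.035 and 0.035 m and y of scanner_center in the frame of dock between -0.03 and 0.03 m and z of scanner_center in the frame of dock between 0.028 and 0.038 m and x of window in the frame of dock between 0.03 and 0.12 m and angle between scanner_center's own z axis and vertical below 0.1 rad and linear speed of scanner below 0.02 m/s and contact force between the fingers and scanner below 0.05 N); the robot touches nothing.
It fails at once if the cassette is lifted clear of the bench (both ends more than 40 mm up) (height (world z) of each of end_a, end_b above 0.04 m).
It fails at once if the reader touches the cassette (contact force between scanner and cassette above 0.5 N).
It fails at once if a bystander (rack, bottle, beaker or jar) is moved by more than 30 mm or tipped (distance of any of vial_rack, bottle_a, bottle_b, beaker, jar from where it was at the start of the episode above 0.03 m or angle between any of vial_rack, bottle_a, bottle_b, beaker, jar's own z axis and vertical above 0.4 rad).
It also fails if it takes over 70 s, if anything falls off the work surface, if the arm or the gripper's body presses on something with over 40 N, if the wrist force passes 120 N, or if a joint passes its speed limit or range.

ROBOT

A 7-joint arm with a two-finger parallel gripper is mounted at the origin on the work surface. World frame = base frame: x ahead of the robot, y to its left, z up, the work surface at z = 0. Lengths are in m, angles in rad, forces in N, time in s.
With the tool pointing down it reaches from about 0.4 to 0.85 m from the base axis. Payload 10.4 kg.
Tool frame: the origin (TCP) lies at the very end of the fingers, on their centre line; the grasp point (between the pads) lies 19 mm behind it; z points along the fingers, y is the direction in which the jaws open and shut (so a half turn about z gives the same grasp; the last joint's range is limited). The gripper opens to 87 mm and grips with 3 to 60 N. Pads are 19 mm wide; open, the fingers measure 117 mm over their backs; the gripper's body (75 mm by 190 mm) begins 51 mm behind the grasp point.
Start: joints at [-1.319, 0.332, -0.065, 1.46, 0.022, 1.35, -0.088], TCP at [0.17, 0.602, 0.223] pointing down, gripper open.
Joint ranges: [-2.6, 2.6], [-0.5, 2.12], [-1.47, 1.34], [0.16, 2.42], [-1.27, 4.41], [0.06, 2.06], [-2.6, 2.6]. Speed limits (rad/s): [2.22, 2.22, 2.79, 2.79, 3.14, 3.14, 3.14].

INTERFACE

Orientations are given as a unit quaternion [x, y, z, w].
In Python, from bench import read_state, camera, close_job, recognise, masks_of gives the robot as it stands.
- The arm moves only by the tool play_rows, never from a script. Its argument "moves" is a list of rows, each a list of 3 entries, a list of its own where there are three numbers: the shift along the tool's x, y, z in cm, then the turn, a rotation vector about the tool's x, y, z in rad, then the finger opening in cm, from 0 to 8.7. In form: [[[dx, dy, dz], [ax, ay, az], jaw], ...]. A call has 1 to 8 rows; each row is the pose to reach, as a shift and turn from the pose commanded when the call began, along the tool's axes at that moment; what a row does not reach only later rows make up. A row lasts 1/8 s, in which the tool goes at most 62.5 mm and 10.7 degrees, less where a joint would pass 70% of its speed; a pose out of reach is approached as far as the arm can. A call with a gripper value outside its range is refused whole. The fingers move at their own pace and stop on an object; "grip_force" is the grip in N (left out, the last holds). Time passes only in rows, so rows that repeat a pose let the fingers close. It gives the time, the measured TCP pose, the force and the opening at its end, in the units of the state.
- read_state(): the state, without advancing time (a new reading comes with each control period).
- camera(name): name is "scene" or "top"; returns a dict with "frame" (400x640x3 uint8, red, green, blue), "intrinsics" (3x3 intrinsics, pixels), "camera_from_world" (4x4, takes a point from world to camera coordinates). Camera axes: x right, y down, z forward; pixel columns grow to the right and rows downward; lengths in m; the calibration is good to about 2 mm. A picture is of the moment at which its call begins. There is no depth.
- close_job(): hands the job in, once; it reports no verdict.
Trained networks look in a picture, given as the dict that the camera call returned (one of the last four; its "shot" number tells which), for a name from the list of things; names that differ only in an ending like _2 or _b are one class to them, and where a whole thing is asked for, a point or a joint stands for the part that bears it (a point fixed in the world has none). Each returns a list of dicts, best first, with "conf" (0 to 1); they miss things now and then, are a little off and sometimes report something else, mostly with a low value. They report only what shows in the picture. A call takes as long as a camera call. They do not tell look-alikes from the thing itself.
- recognise(picture, query): "at" ([column, row] in pixels, amid what is visible of it).
- masks_of(picture, query): "region" (400x640 bool, what is visible of it) and "at" ([column, row] in pixels, amid what is visible of it).
The state is a dict: "time": time; "joint_positions": joint angles; "joint_vel": joint speeds; "joint_torque": joint torques, N m; "ee_pos": TCP position; "eef_rot": TCP orientation; "ft_force": force on the tool from outside, world axes, zero at the start; "torque": the same for the moment, N m; "width": finger opening in m.
Only numpy, scipy, OpenCV 4.12 (cv2) and the standard library are available. Lean on these libraries where they do the work, as an engineer would, in place of code of your own. Each camera call takes 0.05 s, during which the arm holds its last target.

## Working session

There is one attempt and no reset: what is moved stays moved. The work goes in short steps, Python scripts to look and compute and a tool call to move; the robot and the scene stay as the last step left them, time stands still between calls to the robot, and variables do not carry over. Pictures are saved under pics/ and viewed, and the job is handed in when it is done.

Besides the shell and the picture viewer there is one more tool, called after "Request:" as name(argument=value, ...), one argument or row to a line, values as JSON. play_rows: Moves the arm, as the interface text tells. Its arguments: {"type":"object","properties":{"moves":{"type":"array","items":{"type":"array"}},"grip_force":{"type":"number"}},"required":["moves"]}

```bash
ls; mkdir -p pics
python3 - <<'E'
from bench import *
import cv2,numpy as np
s=read_state();print(s)
for n in("scene","top"):
    c=camera(n);cv2.imwrite(f"pics/{n}0.png",c["frame"][:,:,::-1]);print(n,c["intrinsics"],c["camera_from_world"])
    for q in("cassette","stand","scanner","dock","vial_rack","bottle_a","beaker","jar"):
        print(q,[(np.round(r["at"]),round(r["conf"],2)) for r in recognise(c,q)][:4])
E
```

```text
pics
{'time': 0.0, 'joint_positions': array([-1.31860384,  0.33288516, -0.06469295,  1.46094885,  0.02164217,
        1.3498951 , -0.0885156 ]), 'joint_vel': array([ 0.00079126, -0.00094113, -0.00137998, -0.00080529,  0.00100922,
       -0.0005919 , -0.0008013 ]), 'joint_torque': array([-6.72593706e-05, -6.23226213e+01,  2.48511345e-02, -3.89904785e+01,
       -6.12260518e-02,  3.94575647e-02,  1.31805168e-04]), 'ee_pos': array([0.16951027, 0.60116957, 0.22174205]), 'eef_rot': array([ 1.36960290e-01,  9.90576277e-01, -7.18623787e-04, -4.37982954e-05]), 'ft_force': array([-0.39908084, -0.01220532,  0.17098812]), 'torque': array([-0.01448979, -0.03376405,  0.0098195 ]), 'width': 0.08657684565520002}
scene [[470.06128443   0.         319.4772072 ]
 [  0.         470.06128443 197.65194044]
 [  0.           0.           1.        ]] [[ 0.07314152  0.99727588  0.00954604 -0.06443764]
 [ 0.6490452  -0.04033008 -0.75968008 -0.30310468]
 [-0.75722563  0.06175997 -0.65022693  1.99840518]
 [ 0.          0.          0.          1.        ]]
cassette [(array([325., 217.]), 0.87), (array([275., 21
[... 580 characters left out ...]
0.           1.        ]] [[ 0.00937548 -0.99984019 -0.01522125  0.01044994]
 [-0.99304162 -0.00752259 -0.11752345  0.5297551 ]
 [ 0.11739016  0.01621717 -0.99295345  1.5113078 ]
 [ 0.          0.          0.          1.        ]]
cassette [(array([358., 179.]), 0.91), (array([361., 235.]), 0.84), (array([312., 181.]), 0.78)]
stand [(array([301., 142.]), 0.71)]
scanner [(array([242., 197.]), 0.96), (array([311., 182.]), 0.69), (array([232., 144.]), 0.68), (array([239., 266.]), 0.59)]
dock [(array([250., 200.]), 0.91)]
vial_rack [(array([400., 198.]), 0.58)]
bottle_a [(array([411., 136.]), 0.79), (array([232., 146.]), 0.65)]
beaker [(array([453., 160.]), 0.8)]
jar [(array([189., 182.]), 0.6)]
```

Run:
```python
import cv2
a=cv2.imread("pics/top0.png");cv2.imwrite("pics/top0c.png",cv2.resize(a[90:300,150:500],None,fx=2.28,fy=2.28,interpolation=cv2.INTER_CUBIC))
a=cv2.imread("pics/scene0.png");cv2.imwrite("pics/scene0c.png",cv2.resize(a[100:300,140:490],None,fx=2.28,fy=2.28,interpolation=cv2.INTER_CUBIC))
```

```text
(no output)
```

View pics/top0c.png

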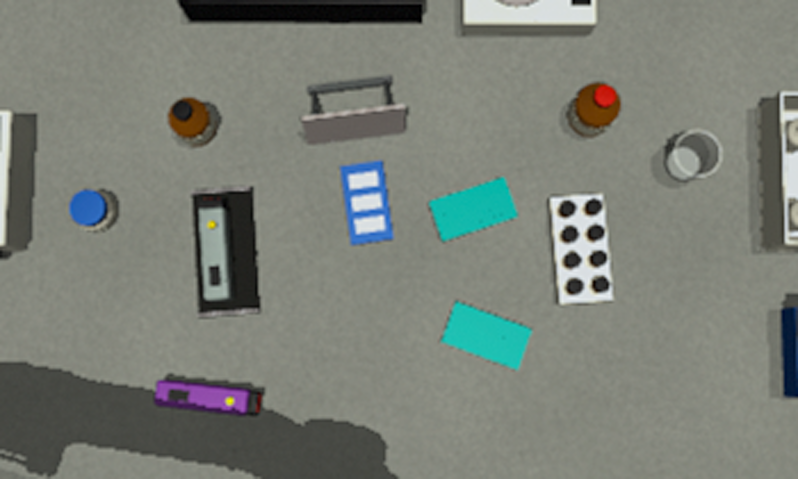

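View pics/scene0c.png

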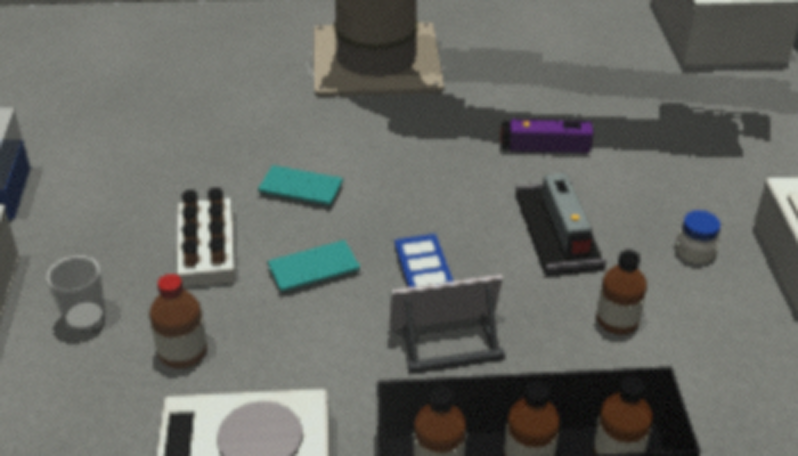

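Several things resemble the targets. Top-view pixels:
- **Cassette:** the blue one with white labels is at (311,180). The turquoise ones at (358,179) and (361,235) are look-alikes.
- **Reader:** the grey one on the black pad is at (242,197). The purple one at (239,266) is the look-alike.

The blue and grey ones fit the description, and the crops above confirm it. Next I measure poses.

```bash
cat > h.py <<'E'
import cv2,numpy as np
from bench import *
from scipy.optimize import least_squares
from scipy.spatial.transform import Rotation as R
def proj(c,P):
    P=np.atleast_2d(P);T=c["camera_from_world"];q=P@T[:3,:3].T+T[:3,3];q=q@c["intrinsics"].T;return q[:,:2]/q[:,2:]
def unproj(c,uv,z):
    T=c["camera_from_world"];uv=np.atleast_2d(np.asarray(uv,float));d=np.c_[uv,np.ones(len(uv))]@np.linalg.inv(c["intrinsics"]).T@T[:3,:3]
    o=-T[:3,:3].T@T[:3,3];return o+d*((z-o[2])/d[:,2])[:,None]
def quad(mask):
    n,l,st,ce=cv2.connectedComponentsWithStats(mask.astype(np.uint8));i=1+np.argmax(st[1:,4]);m=(l==i).astype(np.uint8)
    cs=cv2.findContours(m,0,cv2.CHAIN_APPROX_NONE)[0];c=max(cs,key=cv2.contourArea)
    return cv2.boxPoints(cv2.minAreaRect(c)),st[i,4],c
E
python3 - <<'E'
from h import *
c=camera("top");f=c["frame"].astype(int);r,g,b=f[...,0],f[...,1],f[...,2]
yy,xx=np.mgrid[:400,:640]
def show(n,m,z):
    q,a,ct=quad(m);w=unproj(c,q,z);print(n,a,np.round(q,1).tolist(),np.round(w[:,:2],4).tolist(),"ctr",w[:,:2].mean(0),"edges",np.linalg.norm(np.diff(np.r_[w,w[:1]],axis=0),axis=1))
roi=(xx>295)&(xx<330)&(yy>155)&(yy<205)
show("cass",roi&((b-r>40)|(r>180)),.016)
roi=(xx>228)&(xx<270)&(yy>165)&(yy<235)
show("dock",roi&(np.maximum(np.maximum(r,g),b)<60),.012)
show("reader",roi&(g>r+8)&(g>90)|roi&(g>130),.056)
for q in("stand",):
    for m in masks_of(c,q)[:2]:
        q2,a,ct=quad(m["region"]);print(q,m["conf"],a,cv2.approxPolyDP(ct,2,True)[:,0].tolist())
a=cv2.resize(f[120:160,275:340].astype(np.uint8),None,fx=12,fy=12,interpolation=cv2.INTER_CUBIC)[:,:,::-1]
cv2.imwrite("pics/stand_t.png",a)
a=cv2.resize(f[165:235,225:335].astype(np.uint8),None,fx=7,fy=7,interpolation=cv2.INTER_CUBIC)[:,:,::-1]
cv2.imwrite("pics/cr_t.png",a)
E
```

```text
cass 674 [[298.20001220703125, 162.3000030517578], [317.20001220703125, 159.5], [322.3999938964844, 194.39999389648438], [303.29998779296875, 197.1999969482422]] [[0.6338, 0.084], [0.6441, 0.0188], [0.5236, 0.0], [0.5134, 0.0647]] ctr [0.57871898 0.0418747 ] edges [0.06600914 0.12197957 0.06540204 0.12196903]
dock 851 [[234.10000610351562, 173.5], [260.3999938964844, 172.0], [263.3999938964844, 224.60000610351562], [237.1999969482422, 226.1999969482422]] [[0.594, 0.3041], [0.6, 0.2138], [0.4195, 0.1989], [0.4135, 0.288]] ctr [0.50674524 0.2511928 ] edges [0.09054162 0.18112691 0.08930631 0.18123722]
reader 1215 [[229.0, 166.0], [269.0, 166.0], [269.0, 234.0], [229.0, 234.0]] [[0.6124, 0.3131], [0.6133, 0.1789], [0.3869, 0.174], [0.3857, 0.3058]] ctr [0.49956757 0.24293881] edges [0.13414121 0.22648131 0.1317973  0.22683005]
stand 0.94 807 [[321, 125], [286, 127], [284, 129], [287, 138], [282, 142], [284, 152], [325, 148], [326, 137], [320, 133]]
```

View pics/stand_t.png

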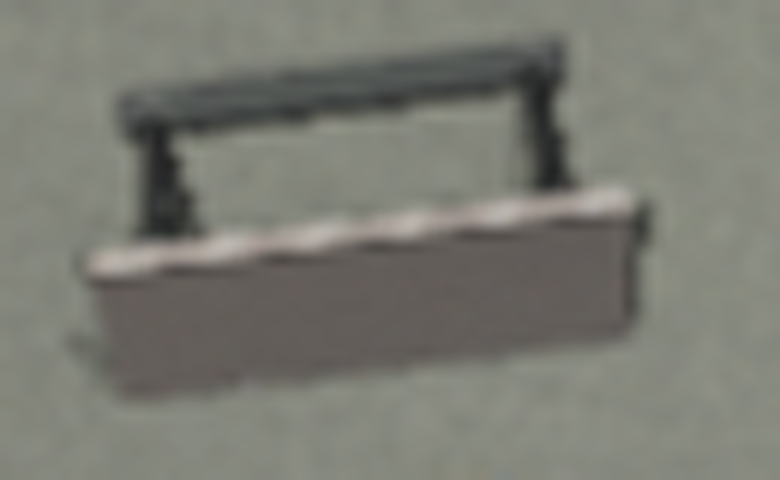

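View pics/cr_t.png

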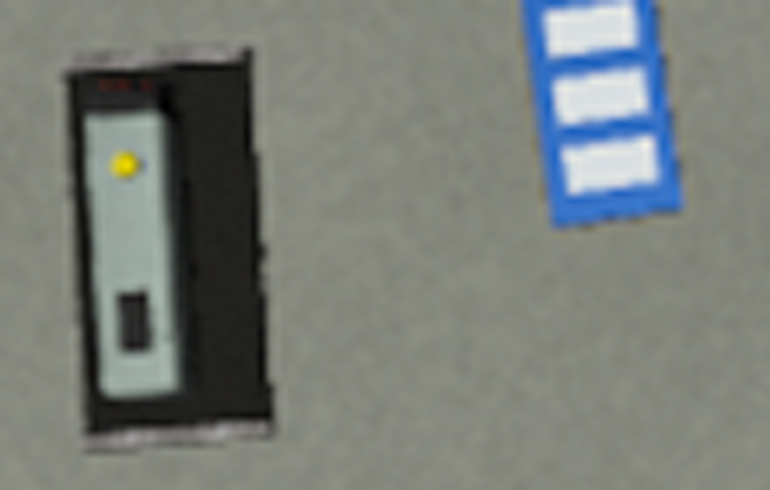

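Run:
```python
from h import *
c=camera("top");
def pose(uv,pts,x0):
    uv=np.array(uv)
    def P(p):
        Rm=R.from_euler('z',p[2]).as_matrix();return pts@Rm.T+[p[0],p[1],0]
    s=least_squares(lambda p:(proj(c,P(p))-uv).ravel(),x0);return s.x,np.abs(s.fun).max()
t=np.tan(np.radians(12));L=.092
top=[L*np.sin(np.radians(12)),L*np.cos(np.radians(12))]
st=np.array([[0,.075,0],[0,-.075,0],[top[0],.075,top[1]],[top[0],-.075,top[1]]])
p,e=pose([(284.9,152.7),(327.3,147.4),(282.2,142.7),(327.5,137.0)],st,[.68,.03,0]);print("stand",p,e,np.degrees(p[2]))
S=p
p,e=pose([(236.5,180.8),(247.8,180.4),(250.4,220.4),(239.1,221.1)],np.array([[.075,.019,.056],[.075,-.019,.056],[-.075,-.019,.056],[-.075,.019,.056]]),[.5,.25,0]);print("reader",p,e,np.degrees(p[2]))
# dock top incl. lips (z .02)
p2,e=pose([(225+68/7-.5,165+70/7-.5),(225+252/7-.5,165+48/7-.5),(225+272/7-.5,165+436/7-.5),(225+87/7-.5,165+449/7-.5)],np.array([[.095,.045,.02],[.095,-.045,.02],[-.095,-.045,.01],[-.095,.045,.01]]),[.5,.25,0]);print("dock",p2,e,np.degrees(p2[2]))
p,e=pose([[298.2,162.3],[317.2,159.5],[322.4,194.4],[303.3,197.2]],np.array([[.06,.032,.016],[.06,-.032,.016],[-.06,-.032,.016],[-.06,.032,.016]]),[.5,.05,0]);print("cass",p,e,np.degrees(p[2]))
d=R.from_euler('z',-S[2]).apply([p[0]-S[0],p[1]-S[1],0]);print("cass in stand",d,np.degrees(p[2]-S[2]))
# edge overlap of far end
E=p[:2]+.06*np.array([np.cos(p[2]),np.sin(p[2])]);d=R.from_euler('z',-S[2]).apply([E[0]-S[0],E[1]-S[1],0]);print("end_b in stand",d)
# overlay on scene view check
k=camera("scene");f=k["frame"][:,:,::-1].copy()
def dr(pose,pts,col):
    for u in proj(k,pts@R.from_euler('z',pose[2]).as_matrix().T+[pose[0],pose[1],0]): cv2.circle(f,tuple(int(v*1) for v in np.round(u)),1,col,-1)
dr(S,st,(0,0,255));dr(p,np.array([[.06,.032,.016],[.06,-.032,.016],[-.06,-.032,.016],[-.06,.032,.016]]),(0,255,255))
dr(p2,np.array([[.095,.045,.02],[.095,-.045,.02],[-.095,-.045,.02],[-.095,.045,.02]]),(0,255,0))
cv2.imwrite("pics/ov.png",cv2.resize(f[150:270,290:430],None,fx=5,fy=5,interpolation=cv2.INTER_NEAREST))
s=read_state();Rm=R.from_quat(s['eef_rot']).as_matrix();print(s['ee_pos'],Rm,s['time'])
```

```text
stand [0.67814239 0.05696307 0.13197563] 0.5997146675691454 7.56164640624048
reader [0.49670678 0.26130729 0.09276453] 2.6636062111186902 5.315016204984739
dock [0.50194598 0.25061855 0.07563966] 1.1310174192234683 4.333833170412498
cass [0.57876609 0.0418155  0.15592119] 0.32141813128220065 8.933625923209709
cass in stand [-0.10050541 -0.00193863  0.        ] 1.3719795169692295
end_b in stand [-0.04052262 -0.00050203  0.        ]
[0.1695535  0.6015768  0.22259209] [[-9.62489868e-01  2.71317626e-01 -1.30103807e-05]
 [ 2.71317623e-01  9.62489863e-01  1.05112060e-04]
 [ 4.10411142e-05  9.76393474e-05 -9.99999994e-01]] 1.1
```

View pics/ov.png

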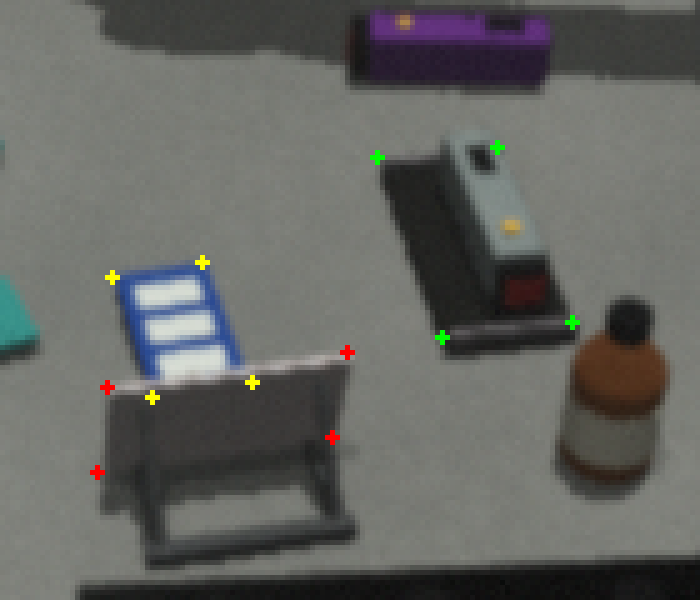

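```bash
cat >> h.py <<'E'
import json,os
S=np.array([0.6781,0.0570,0.1320]); C=np.array([0.5788,0.0418,0.1559])
def tool(yaw,al): # al: angle below horizontal
    z=np.array([np.cos(yaw)*np.cos(al),np.sin(yaw)*np.cos(al),-np.sin(al)]);y=np.array([-np.sin(yaw),np.cos(yaw),0]);return np.c_[np.cross(y,z),y,z]
def rel(p0,R0,p,Rm):
    return np.round(R0.T@(np.asarray(p)-p0)*100,2).tolist(),np.round(R.from_matrix(R0.T@Rm).as_rotvec(),3).tolist()
def app(p0,R0,d,a): return p0+R0@(np.array(d)/100),R0@R.from_rotvec(a).as_matrix()
def save(p,Rm): json.dump([list(p),Rm.tolist()],open("cmd.json","w"))
def load(): a=json.load(open("cmd.json"));return np.array(a[0]),np.array(a[1])
def meas(): s=read_state();return s['ee_pos'],R.from_quat(s['eef_rot']).as_matrix(),s
E
python3 - <<'E'
from h import *
p0,R0,s=meas();a=np.radians(45)
T=tool(C[2],a);g=np.array([*(C[:2]-.048*np.array([np.cos(C[2]),np.sin(C[2])])),.009])
pre=g-T[:,2]*.09
print("pre",pre,"g",g);d=rel(p0,R0,pre,T);print(d);p,Rm=app(p0,R0,*d);save(p,Rm);print(rel(p,Rm,g,T))
E
```

```text
pre [0.46851433 0.0244658  0.07263961] g [0.53138213 0.03434708 0.009     ]
([-44.43, -47.44, 14.99], [-0.169, -0.773, -0.408])
([-0.0, 0.0, 9.0], [-0.0, 0.0, -0.0])
```

Request:
play_rows(
  moves=[
    [[-44.43, -47.44, 2], [-0.169, -0.773, -0.408], 8.7],
    [[-44.43, -47.44, 2], [-0.169, -0.773, -0.408], 8.7],
    [[-44.43, -47.44, 2], [-0.169, -0.773, -0.408], 8.7],
    [[-44.43, -47.44, 2], [-0.169, -0.773, -0.408], 8.7],
    [[-44.43, -47.44, 2], [-0.169, -0.773, -0.408], 8.7],
    [[-44.43, -47.44, 2], [-0.169, -0.773, -0.408], 8.7],
    [[-44.43, -47.44, 2], [-0.169, -0.773, -0.408], 8.7],
    [[-44.43, -47.44, 2], [-0.169, -0.773, -0.408], 8.7],
  ],
)

```text
time: 2.1
ee_pos: [0.3427, 0.2768, 0.2161]
eef_rot: [-0.071, 0.926, 0.033, 0.369]
ft_force: [0.3, 0.1, 0.3]
width: 0.087
```

```bash
cat > n.py <<'E'
from h import *
p0,R0,s=meas();a=np.radians(45)
T=tool(C[2],a);g=np.array([*(C[:2]-.048*np.array([np.cos(C[2]),np.sin(C[2])])),.009])
pre=g-T[:,2]*.09
d=rel(p0,R0,pre,T);print(s['ee_pos'],s['joint_positions'],d);p,Rm=app(p0,R0,*d);save(p,Rm);print(rel(p,Rm,g,T))
E
python3 n.py
```

```text
[0.34274836 0.27681002 0.21611398] [-0.77981801 -0.45252577 -0.4339948   2.40241767  0.63000185  0.84142476
  0.15611368] ([3.53, -27.0, 16.1], [0.006, -0.027, -0.006])
([0.0, -0.0, 9.0], [0.0, 0.0, -0.0])
```

Request:
play_rows(
  moves=[
    [[3.53, -27, 16.1], [0.006, -0.027, -0.006], 8.7],
    [[3.53, -27, 16.1], [0.006, -0.027, -0.006], 8.7],
    [[3.53, -27, 16.1], [0.006, -0.027, -0.006], 8.7],
    [[3.53, -27, 16.1], [0.006, -0.027, -0.006], 8.7],
    [[3.53, -27, 16.1], [0.006, -0.027, -0.006], 8.7],
    [[3.53, -27, 16.1], [0.006, -0.027, -0.006], 8.7],
    [[3.53, -27, 16.1], [0.006, -0.027, -0.006], 8.7],
  ],
)

```text
time: 2.98
ee_pos: [0.464, 0.184, 0.1596]
eef_rot: [-0.074, 0.931, 0.027, 0.357]
ft_force: [-0.8, 1.2, -1.0]
width: 0.0866
```

```bash
python3 n.py
```

```text
[0.4640122  0.18396088 0.15956433] [ 0.52104331 -0.49953029 -1.02199798  2.41544079 -0.42330697  0.32694396
  1.49000246] ([7.38, -15.8, 5.11], [-0.0, -0.053, 0.003])
([-0.01, 0.0, 9.0], [-0.0, -0.0, 0.0])
```

```bash
cat > fk.py <<'E'
from h import *
import itertools
Q=np.array([[-1.31860384,0.33288516,-0.06469295,1.46094885,0.02164217,1.3498951,-0.0885156],[-0.77981801,-0.45252577,-0.4339948,2.40241767,0.63000185,0.84142476,0.15611368],[0.52104331,-0.49953029,-1.02199798,2.41544079,-0.42330697,0.32694396,1.49000246]])
P=np.array([[.16951,.60117,.22174],[.34274836,.27681002,.21611398],[.4640122,.18396088,.15956433]])
O=[R.from_quat([.13696,.990576,-.00072,0]),R.from_quat([-.071,.926,.033,.369]),R.from_quat([-.074,.931,.027,.357])]
def fk(q,p,sg,j=None):
    h,L1,L2,L3,e1,e2,e3,o1,o7,bx,by=p
    r=R.from_euler('z',sg[0]*q[0]+o1);t=np.array([bx,by,h]);
    r=r*R.from_euler('y',q[1])*R.from_euler('z',sg[1]*q[2]);t=t+r.apply([e1,0,L1])
    r=r*R.from_euler('y',q[3])*R.from_euler('z',sg[2]*q[4]);t=t+r.apply([e2,0,L2])
    r=r*R.from_euler('y',q[5])*R.from_euler('z',sg[3]*q[6]+o7);t=t+r.apply([0,0,L3])
    return t,r
if __name__=="__main__":
  res=[]
  for sg in itertools.product([1,-1],repeat=4):
   for o1 in(0,3.14,1.57,-1.57):
    for o7 in (0,1.57,3.14,-1.57):
     def f(p):
        o=[]
        for q,x,w in zip(Q,P,O):
            t,r=fk(q,p,sg);o+=list(t-x)+list((r.inv()*w).as_rotvec()*.2)
        return np.r_[o,(np.array(p)-x0)[[4,5,9,10]]*.02]
     x0=np.array([.35,.4,.4,.25,0,0,0,o1,o7,0,0]);s=least_squares(f,x0);res.append((s.cost,sg,s.x.round(4).tolist(),s.fun.round(3).tolist()))
  res.sort(key=lambda a:a[0])
  for r in res[:3]:print(r)
E
python3 fk.py
```

```text
(np.float64(0.0001175938767241692), (-1, -1, -1, -1), [0.2791, 0.4173, 0.4978, 0.2882, 0.0158, 0.0477, -6.7777, -0.0296, -4.7369, 0.0265, -0.0107], [-0.0, -0.003, 0.002, -0.0, -0.0, -0.001, -0.002, -0.0, 0.008, -0.004, -0.0, 0.0, 0.002, 0.003, -0.01, -0.004, -0.0, 0.001, 0.0, 0.001, 0.001, -0.0])
(np.float64(0.00011759387672417064), (-1, -1, -1, -1), [0.2791, 0.4173, 0.4978, 0.2882, 0.0158, 0.0477, -53.4172, -0.0296, 1.5463, 0.0265, -0.0107], [-0.0, -0.003, 0.002, -0.0, -0.0, -0.001, -0.002, -0.0, 0.008, -0.004, -0.0, 0.0, 0.002, 0.003, -0.01, -0.004, -0.0, 0.001, 0.0, 0.001, 0.001, -0.0])
(np.float64(0.00011759387672417108), (-1, -1, -1, -1), [0.2791, 0.4173, 0.4978, 0.2882, 0.0158, 0.0477, -8.0122, -0.0296, 1.5463, 0.0265, -0.0107], [-0.0, -0.003, 0.002, -0.0, -0.0, -0.001, -0.002, -0.0, 0.008, -0.004, -0.0, 0.0, 0.002, 0.003, -0.01, -0.004, -0.0, 0.001, 0.0, 0.001, 0.001, -0.0])
```

```bash
cat > n.py <<'E'
from h import *
import sys
p0,R0,s=meas();a=np.radians(70)
T=tool(C[2],a);u=np.array([np.cos(C[2]),np.sin(C[2])]);g=np.array([*(C[:2]-.049*u),.007])
pre=g-T[:,2]*.11
d=rel(p0,R0,pre,T);print(s['time'],s['ee_pos'],s['joint_positions'].round(2),pre,d);p,Rm=app(p0,R0,*d);save(p,Rm);print(rel(p,Rm,g,T))
E
python3 n.py
```

```text
2.975 [0.4640122  0.18396088 0.15956433] [ 0.52 -0.5  -1.02  2.42 -0.42  0.33  1.49] [0.49322832 0.02835023 0.11036619] ([2.99, -15.81, 3.98], [-0.001, 0.383, 0.003])
([0.0, -0.0, 11.0], [0.0, 0.0, 0.0])
```

Request:
play_rows(
  moves=[
    [[1, -4, 0], [-0.001, 0.19, 0.003], 8.7],
    [[1, -8, 0], [-0.001, 0.383, 0.003], 8.7],
    [[2.99, -15.81, 3.98], [-0.001, 0.383, 0.003], 8.7],
    [[2.99, -15.81, 3.98], [-0.001, 0.383, 0.003], 8.7],
    [[2.99, -15.81, 3.98], [-0.001, 0.383, 0.003], 8.7],
    [[2.99, -15.81, 3.98], [-0.001, 0.383, 0.003], 8.7],
    [[2.99, -15.81, 3.98], [-0.001, 0.383, 0.003], 8.7],
    [[2.99, -15.81, 3.98], [-0.001, 0.383, 0.003], 8.7],
  ],
)

```text
time: 3.98
ee_pos: [0.4926, 0.03, 0.1107]
eef_rot: [-0.078, 0.982, 0.014, 0.173]
ft_force: [-0.5, 0.2, -0.1]
width: 0.0868
```

```bash
python3 n.py
```

```text
3.975 [0.49259217 0.03004284 0.11070384] [ 0.72 -0.07 -0.83  2.19 -0.11  0.65  1.69] [0.49322832 0.02835023 0.11036619] ([-0.02, -0.18, 0.04], [0.001, -0.0, 0.002])
([-0.0, 0.01, 11.0], [-0.0, -0.0, 0.0])
```

```bash
cat > look.py <<'E'
from h import *
import sys
n=sys.argv[1]
for k,(x0,x1,y0,y1) in (("top",(220,400,110,240)),("scene",(280,440,120,250))):
    c=camera(k);cv2.imwrite(f"pics/{k}{n}.png",c["frame"][:,:,::-1])
    globals()[k]=cv2.resize(c["frame"][y0:y1,x0:x1,::-1],(400,int(400*(y1-y0)/(x1-x0))),interpolation=cv2.INTER_CUBIC)
h=max(top.shape[0],scene.shape[0]);A=np.zeros((h,800,3),np.uint8);A[:top.shape[0],:400]=top;A[:scene.shape[0],400:]=scene;cv2.imwrite(f"pics/b{n}.png",A)
E
python3 look.py 1
```

```text
(no output)
```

View pics/b1.png

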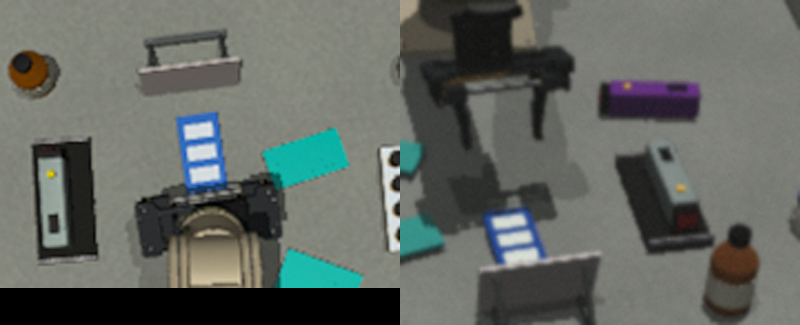

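Request:
play_rows(
  moves=[
    [[0, -0.18, 4], [0, 0, 0], 8.7],
    [[0, -0.18, 8], [0, 0, 0], 8.7],
    [[0, -0.18, 10], [0, 0, 0], 8.7],
    [[0, -0.18, 11], [0, 0, 0], 8.7],
    [[0, -0.18, 11], [0, 0, 0], 8.7],
  ],
)

```text
time: 4.7
ee_pos: [0.5293, 0.034, 0.0061]
eef_rot: [-0.077, 0.982, 0.014, 0.172]
ft_force: [-0.2, 1.3, 0.2]
width: 0.0868
```

```bash
python3 n.py; python3 look.py 2
```

```text
4.7 [0.52933064 0.03403329 0.00609148] [ 0.57  0.26 -0.76  2.19  0.41  0.44  1.24] [0.49322832 0.02835023 0.11036619] ([-0.11, 0.02, -11.05], [0.002, -0.002, 0.001])
([-0.0, 0.0, 11.0], [0.0, -0.0, 0.0])
```

View pics/b2.png

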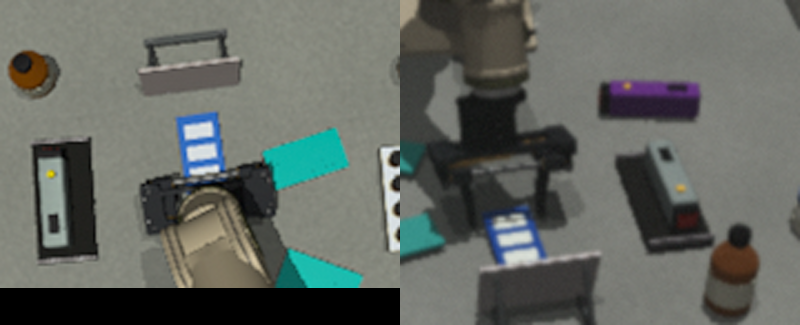

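Request:
play_rows(
  moves=[
    [[0, 0, 0], [0, 0, 0], 5.8],
    [[0, 0, 0], [0, 0, 0], 5.8],
    [[0, 0, 0], [0, 0, 0], 5.8],
    [[0, 0, 0], [0, 0, 0], 5.8],
    [[0, 0, 0], [0, 0, 0], 5.8],
    [[0, 0, 0], [0, 0, 0], 5.8],
  ],
  grip_force=10,
)

```text
time: 5.55
ee_pos: [0.5299, 0.0334, 0.0069]
eef_rot: [-0.077, 0.982, 0.014, 0.173]
ft_force: [-3.0, -1.5, 5.5]
width: 0.064
```

Run:
```python
from h import *
p0,R0,s=meas();print(p0,s['ft_force'],s['width'],s['time'])
# slide to contact: end_b to panel x=+2.8mm at z 13 in stand frame
a=np.radians(70);T=tool(S[2],a);u=np.array([np.cos(S[2]),np.sin(S[2])]);
for gap in(.004,-.003):
    # cassette x in hand: TCP is -0.049+ (p0-g) offset
    off=-.049-.002
    ctr=-(.060)+.0028-gap
    t=S[:2]+u*(ctr+off)+np.array([-u[1],u[0]])*0.0
    d=rel(p0,R0,[*t,p0[2]],T);print(gap,t,d)
```

```text
[0.52988013 0.03340823 0.00694263] [-2.97121134 -1.50057721  5.52280939] 0.06400909033369973 5.55
0.004 [0.56687607 0.04223257] ([-3.56, 0.29, 1.29], [0.009, -0.001, 0.023])
-0.003 [0.57381517 0.04315389] ([-4.22, 0.28, 1.53], [0.009, -0.001, 0.023])
```

Request:
play_rows(
  moves=[
    [[-0.9, 0.08, 0.33], [0.002, 0, 0.006], 5.8],
    [[-1.8, 0.15, 0.65], [0.005, 0, 0.012], 5.8],
    [[-2.7, 0.22, 0.98], [0.007, 0, 0.018], 5.8],
    [[-3.56, 0.29, 1.29], [0.009, -0.001, 0.023], 5.8],
    [[-3.9, 0.29, 1.41], [0.009, -0.001, 0.023], 5.8],
    [[-4.1, 0.29, 1.48], [0.009, -0.001, 0.023], 5.8],
  ],
)

```text
time: 6.3
ee_pos: [0.5718, 0.0434, 0.0065]
eef_rot: [-0.065, 0.983, 0.011, 0.172]
ft_force: [-10.9, -0.4, 10.2]
width: 0.0639
```

```bash
python3 look.py 3
```

```text
(no output)
```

View pics/b3.png

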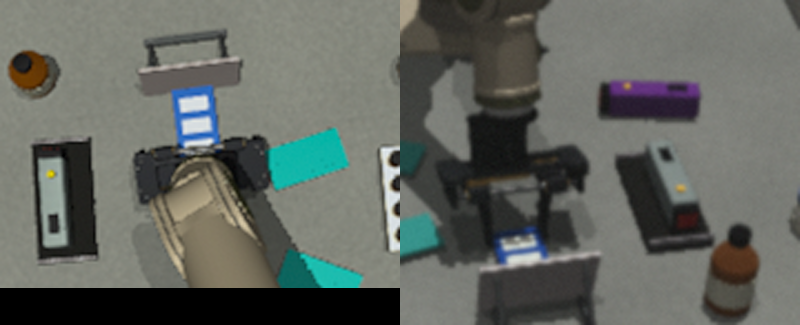

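```bash
cat > path.py <<'E'
from h import *
t12=np.tan(np.radians(12))
def cas(th,gap=0.0,lift=0.0):
    c,s=np.cos(th),np.sin(th);M=np.array([[c,s],[-s,c]]) # cols: x dir (c,-s), z dir (s,c)
    pts=np.array([[.05,0],[.06,.01],[.06,.016],[-.06,.016]])@M.T
    oz=-pts[:,1].min()+lift; z=pts[:,1]+oz
    ox=(z*t12-pts[:,0]).min()-gap
    return np.array([ox,oz]),M
def world(x,z,y): u=np.array([np.cos(S[2]),np.sin(S[2])]);v=np.array([-u[1],u[0]]);return np.array([*(S[:2]+u*x+v*y),z])
def instand(p): u=np.array([np.cos(S[2]),np.sin(S[2])]);d=p[:2]-S[:2];return np.array([d@u,p[2],d@[-u[1],u[0]]])
E
python3 - <<'E'
from path import *
p0,R0,s=meas();print(s['time'],s['ft_force'],s['width'],instand(p0),s['joint_positions'].round(2))
G=np.array([-.051,.013]);o,M=cas(0);g0=o+M@G;print(o,g0)
for th in (0,5,10,15,20,25,30,35,40,45,50,55,60):
    o,M=cas(np.radians(th));dg=o+M@G-g0
    u=np.array([np.cos(S[2]),np.sin(S[2])])
    print(th,o.round(4),rel(p0,R0,p0+np.array([*(u*dg[0]),dg[1]]),R0)[0])
E
```

```text
6.4 [-2.80727463  1.24971323  2.02418826] 0.06397984322901662 [-0.10714231  0.00650913  0.00046096] [ 0.48  0.34 -0.7   2.09  0.5   0.48  1.14]
[-0.05787443  0.        ] [-0.10887443  0.013     ]
0 [-0.0579  0.    ] [0.0, 0.0, 0.0]
5 [-0.0587  0.0044] [-0.34, 0.0, -0.81]
10 [-0.0591  0.0087] [-0.76, -0.0, -1.57]
15 [-0.0594  0.0129] [-1.22, -0.0, -2.29]
20 [-0.0594  0.0171] [-1.72, -0.0, -2.97]
25 [-0.059   0.0211] [-2.28, -0.0, -3.59]
30 [-0.0581  0.025 ] [-2.9, -0.0, -4.14]
35 [-0.0568  0.0287] [-3.57, -0.0, -4.62]
40 [-0.055   0.0321] [-4.29, -0.0, -5.03]
45 [-0.0528  0.0354] [-5.05, -0.0, -5.36]
50 [-0.05    0.0395] [-5.91, -0.0, -5.72]
55 [-0.0468  0.0434] [-6.8, -0.0, -6.01]
60 [-0.0432  0.047 ] [-7.72, -0.0, -6.2]
```

Request:
play_rows(
  moves=[
    [[0, 0, 0], [0, 0, 0], 5.8],
    [[-0.15, 0, -0.4], [0, 0, 0], 5.8],
    [[-0.34, 0, -0.81], [0, 0, 0], 5.8],
    [[-0.76, 0, -1.57], [0, 0, 0], 5.8],
    [[-1.22, 0, -2.29], [0, 0, 0], 5.8],
    [[-1.72, 0, -2.97], [0, 0, 0], 5.8],
    [[-2.28, 0, -3.59], [0, 0, 0], 5.8],
    [[-2.9, 0, -4.14], [0, 0, 0], 5.8],
  ],
  grip_force=3,
)

```text
time: 7.4
ee_pos: [0.5858, 0.0449, 0.0563]
eef_rot: [-0.065, 0.983, 0.012, 0.173]
ft_force: [0.1, 0.2, -0.6]
width: 0.0638
```

```bash
python3 look.py 4
```

```text
(no output)
```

View pics/b4.png

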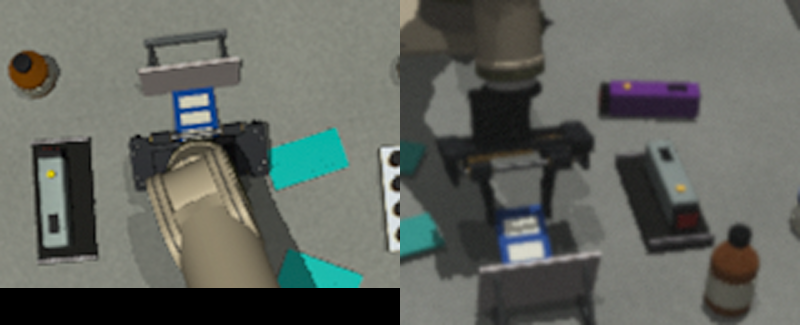

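```bash
cat > fit.py <<'E'
from path import *
import sys
G=np.array([-.051,.013])
lid=[(-.06,y,.016) for y in(.032,-.032)]+[(.06,y,.016) for y in(-.032,.032)]
def W(o,M,P): 
    return np.array([world(*(o+M@np.array([q[0],q[2]])),q[1]) for q in P])
def draw(n,thetas,P=lid,y=0.0,gG=None):
    out=[]
    for k,(x0,x1,y0,y1) in (("top",(270,350,125,195)),("scene",(300,380,180,250))):
        im=cv2.imread(f"pics/{k}{n}.png");c=camera(k);f=10 if k=="top" else 10
        f=5
        a=cv2.resize(im[y0:y1,x0:x1],None,fx=f,fy=f,interpolation=cv2.INTER_CUBIC)
        for th,col in zip(thetas,[(0,0,255),(0,255,0),(0,255,255)]):
            o,M=cas(np.radians(th))
            if gG is not None: o=gG-M@G
            u=(proj(c,W(o,M,P)+0)-[x0,y0]+.5)*f
            cv2.polylines(a,[np.int32(u)],True,col,1)
        out.append(a)
    cv2.imwrite(f"pics/fit{n}.png",np.hstack(out))
if __name__=="__main__":
    p0,R0,s=meas();print(s['time'],instand(p0),s['joint_positions'].round(2))
    al=np.arcsin(-R0[2,2]);print(np.degrees(al))
    q=instand(p0);g=q[:2]+np.array([.1072-.1089,.0065])
    print("G",g,[np.round(cas(np.radians(t))[0]+cas(np.radians(t))[1]@G,4) for t in(25,30,35)])
    draw(sys.argv[1],[float(v) for v in sys.argv[2:]],gG=g)
E
python3 fit.py 4 0 20 30
```

```text
7.5 [-0.09273541  0.05659798  0.00017462] [ 0.54  0.28 -0.77  2.03  0.39  0.58  1.24]
69.94051891154092
G [-0.09443541  0.06309798] [array([-0.0997,  0.0545]), array([-0.0957,  0.0618]), array([-0.0911,  0.0686])]
```

View pics/fit4.png

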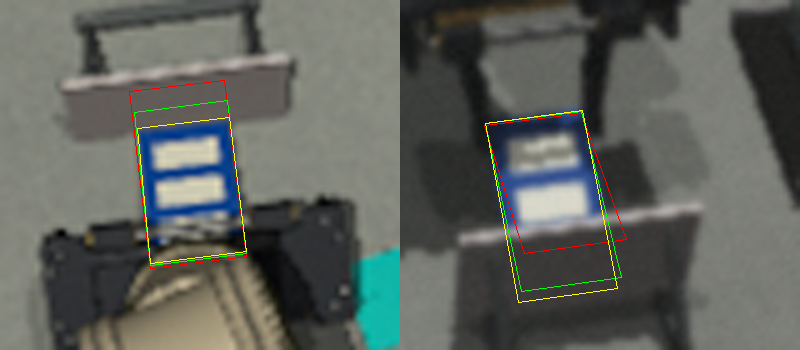

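```bash
cat > arc.py <<'E'
from path import *
import sys
# usage: arc.py th0 al0  th:al ...   ; tool-frame offset of G fixed
G=np.array([-.051,.013])
def d2(al): return np.array([np.cos(al),-np.sin(al)])
off70=np.array([-.0017,.0065]);z=d2(np.radians(70));n=np.array([z[1],-z[0]])
oz,on=off70@z,off70@n
def tcp(th,al,gap=0,lift=0):
    o,M=cas(np.radians(th),gap,lift);z=d2(np.radians(al));n=np.array([z[1],-z[0]]);return o+M@G-oz*z-on*n
p0,R0,s=meas();print(s['time'],s['ft_force'].round(1),instand(p0).round(4),s['joint_positions'].round(2),"al",np.degrees(np.arctan2(-R0[2,2],R0[:2,2]@[np.cos(S[2]),np.sin(S[2])])).round(1))
th0,al0=map(float,sys.argv[1].split(":"));q0=tcp(th0,al0)
print("model tcp",q0.round(4))
y0=instand(p0)[2]
for a in sys.argv[2:]:
    v=[float(x) for x in a.split(":")];q=tcp(*v[:2],*(np.array(v[2:])/1000))
    print(a,rel(p0,R0,world(q[0],q[1],y0),tool(S[2],np.radians(v[1]))))
E
python3 arc.py 30:70 33:68 36:66 39:64 42:62 45:60 48:58 50:57
```

```text
7.6 [-0.  -0.8 -0.7] [-0.0935  0.0556  0.0003] [ 0.54  0.29 -0.77  2.03  0.39  0.58  1.24] al 70.0
model tcp [-0.094   0.0553]
33:68 ([-0.36, -0.0, -0.28], [0.0, -0.035, 0.0])
36:66 ([-0.79, -0.0, -0.55], [0.0, -0.07, 0.0])
39:64 ([-1.25, -0.0, -0.8], [0.0, -0.105, 0.0])
42:62 ([-1.72, -0.0, -1.02], [0.0, -0.14, 0.0])
45:60 ([-2.2, -0.0, -1.21], [0.0, -0.175, 0.0])
48:58 ([-2.74, -0.0, -1.44], [0.0, -0.209, 0.0])
50:57 ([-3.1, -0.0, -1.57], [0.0, -0.227, 0.0])
```

Request:
play_rows(
  moves=[
    [[-0.36, 0, -0.28], [0, -0.035, 0], 5.8],
    [[-0.79, 0, -0.55], [0, -0.07, 0], 5.8],
    [[-1.25, 0, -0.8], [0, -0.105, 0], 5.8],
    [[-1.72, 0, -1.02], [0, -0.14, 0], 5.8],
    [[-2.2, 0, -1.21], [0, -0.175, 0], 5.8],
    [[-2.2, 0, -1.21], [0, -0.175, 0], 5.8],
  ],
)

```text
time: 8.35
ee_pos: [0.6012, 0.0471, 0.074]
eef_rot: [-0.064, 0.964, 0.017, 0.258]
ft_force: [0.6, 1.0, -0.6]
width: 0.0643
```

```bash
python3 look.py 5; sed -i 's/q=instand(p0);g=.*/q=instand(p0);zz=np.array([np.cos(al),-np.sin(al)]);z7=np.array([np.cos(np.radians(70)),-np.sin(np.radians(70))]);o7=np.array([-.0017,.0065]);g=q[:2]+(o7@z7)*zz+(o7@[z7[1],-z7[0]])*np.array([zz[1],-zz[0]])/' fit.py; python3 fit.py 5 30 40 45
```

```text
8.45 [-0.0771638   0.07430823  0.00029617] [ 0.56  0.2  -0.76  2.13  0.43  0.37  1.19]
60.030570591351676
G [-0.07996343  0.08041577] [array([-0.0997,  0.0545]), array([-0.0957,  0.0618]), array([-0.0911,  0.0686])]
```

View pics/fit5.png

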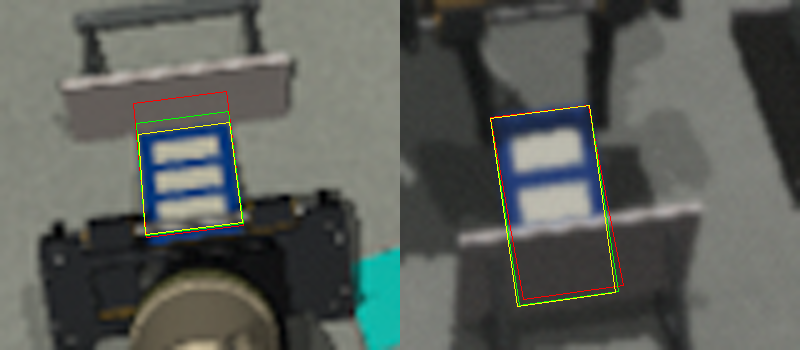

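```bash
python3 arc.py 45:60 45:60 50:65:0.5:0.5 55:70:1:1 60:75:1:1 65:80:1:1 70:85:1:1 75:90:1:1
```

```text
8.55 [-1.5 -0.7  0.7] [-0.0771  0.0744  0.0003] [ 0.56  0.2  -0.76  2.13  0.43  0.37  1.19] al 60.0
model tcp [-0.0769  0.0745]
45:60 ([-0.02, -0.0, -0.0], [0.0, -0.0, 0.0])
50:65:0.5:0.5 ([-0.86, -0.0, -0.28], [0.0, 0.087, 0.0])
55:70:1:1 ([-1.73, -0.0, -0.48], [0.0, 0.174, 0.0])
60:75:1:1 ([-2.61, -0.0, -0.53], [0.0, 0.261, 0.0])
65:80:1:1 ([-3.49, -0.0, -0.5], [0.0, 0.349, 0.0])
70:85:1:1 ([-4.37, -0.0, -0.39], [0.0, 0.436, 0.0])
75:90:1:1 ([-5.24, -0.0, -0.2], [0.0, 0.523, 0.0])
```

Request:
play_rows(
  moves=[
    [[0, 0, 0], [0, 0, 0], 5.8],
    [[0, 0, 0], [0, 0, 0], 5.8],
    [[-0.86, 0, -0.28], [0, 0.087, 0], 5.8],
    [[-1.73, 0, -0.48], [0, 0.174, 0], 5.8],
    [[-2.61, 0, -0.53], [0, 0.261, 0], 5.8],
    [[-3.49, 0, -0.5], [0, 0.349, 0], 5.8],
    [[-4.37, 0, -0.39], [0, 0.436, 0], 5.8],
    [[-5.24, 0, -0.2], [0, 0.523, 0], 5.8],
  ],
  grip_force=15,
)

```text
time: 9.55
ee_pos: [0.6461, 0.0527, 0.1025]
eef_rot: [-0.066, 0.998, 0.0, -0.001]
ft_force: [-0.4, 0.7, -0.6]
width: 0.0639
```

```bash
python3 look.py 6; python3 fit.py 6 75; python3 arc.py 75:90:1:1 80:95:1:1 85:100:1:1 90:105:1:1 94:109:1:1 98:113:1:0.5 100:115:1:0.5 102:117:0:0
```

```text
9.65 [-0.0313112   0.10167387  0.00049282] [ 0.37  0.58 -0.72  1.5   0.39  1.21  1.29]
89.90219844697717
G [-0.03069697  0.10836436] [array([-0.0997,  0.0545]), array([-0.0957,  0.0618]), array([-0.0911,  0.0686])]
9.75 [ 0.   1.  -2.8] [-0.0328  0.1016  0.0007] [ 0.37  0.57 -0.72  1.51  0.39  1.21  1.29] al 89.9Traceback (most recent call last):
  File "arc.py", line 11, in <module>
    th0,al0=map(float,sys.argv[1].split(":"));q0=tcp(th0,al0)
    ^^^^^^^
ValueError: too many values to unpack (expected 2)
```

View pics/fit6.png

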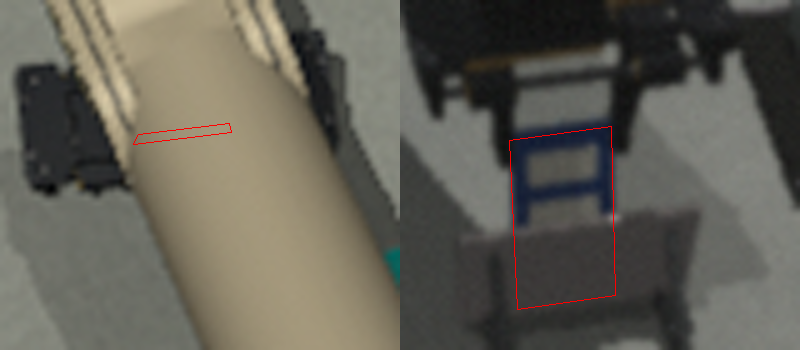

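```bash
python3 arc.py 75:90 80:95:1:1 85:100:1:1 90:105:1:1 94:109:1:1 98:113:1:0.5 100:115:1:0.5 102:117:0:0
```

```text
9.75 [ 0.   1.  -2.8] [-0.0328  0.1016  0.0007] [ 0.37  0.57 -0.72  1.51  0.39  1.21  1.29] al 89.9
model tcp [-0.0319  0.1013]
80:95:1:1 ([-0.88, -0.0, -0.26], [0.001, 0.089, 0.001])
85:100:1:1 ([-1.77, -0.0, -0.38], [0.001, 0.176, 0.001])
90:105:1:1 ([-2.67, -0.0, -0.41], [0.001, 0.263, 0.001])
94:109:1:1 ([-3.4, -0.0, -0.42], [0.001, 0.333, 0.001])
98:113:1:0.5 ([-4.12, -0.0, -0.33], [0.001, 0.403, 0.001])
100:115:1:0.5 ([-4.48, -0.0, -0.29], [0.001, 0.438, 0.001])
102:117:0:0 ([-4.93, -0.0, -0.19], [0.001, 0.473, 0.001])
```

Request:
play_rows(
  moves=[
    [[-0.88, 0, -0.26], [0, 0.089, 0], 5.8],
    [[-1.77, 0, -0.38], [0, 0.176, 0], 5.8],
    [[-2.67, 0, -0.41], [0, 0.263, 0], 5.8],
    [[-3.4, 0, -0.42], [0, 0.333, 0], 5.8],
    [[-4.12, 0, -0.33], [0, 0.403, 0], 5.8],
    [[-4.48, 0, -0.29], [0, 0.438, 0], 5.8],
    [[-4.85, 0, -0.2], [0, 0.473, 0], 5.8],
    [[-4.85, 0, -0.2], [0, 0.473, 0], 5.8],
  ],
)

```text
time: 10.75
ee_pos: [0.6936, 0.0596, 0.1035]
eef_rot: [-0.065, 0.97, -0.015, -0.233]
ft_force: [-1.1, -0.8, -2.1]
width: 0.064
```

```bash
python3 look.py 7; python3 fit.py 7 102;python3 arc.py 102:117 102:117
```

```text
10.85 [0.01570918 0.10456032 0.00028079] [ 0.08  1.04 -0.6   0.75  0.42  1.92  1.38]
63.041580559765805
G [0.01323423 0.11080649] [array([-0.0997,  0.0545]), array([-0.0957,  0.0618]), array([-0.0911,  0.0686])]
10.95 [-1.   0.3 -1.1] [1.580e-02 1.051e-01 1.000e-04] [ 0.08  1.04 -0.6   0.75  0.42  1.92  1.38] al 117.0
model tcp [0.0165 0.1035]
102:117 ([-0.14, -0.0, 0.11], [0.0, 0.001, 0.0])
```

View pics/fit7.png

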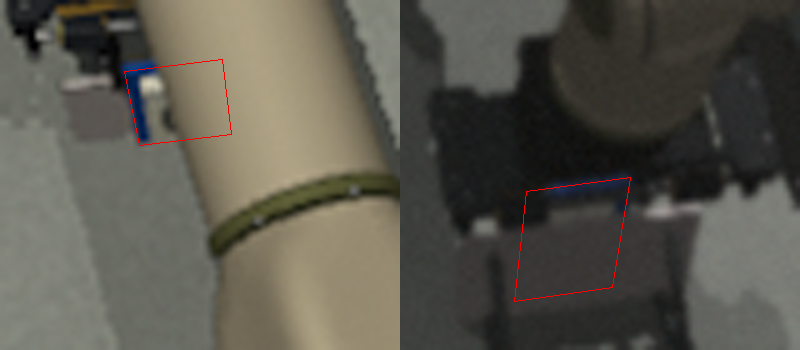

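View pics/b7.png

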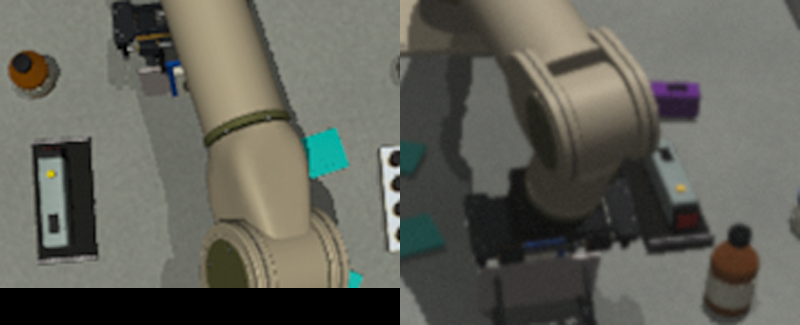

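Request:
play_rows(
  moves=[
    [[-0.1, 0, 0.06], [0, 0, 0], 5.8],
    [[-0.15, 0, 0.08], [0, 0, 0], 5.8],
    [[-0.15, 0, 0.08], [0, 0, 0], 8.5],
    [[-0.15, 0, 0.08], [0, 0, 0], 8.5],
    [[-0.15, 0, 0.08], [0, 0, 0], 8.5],
    [[-0.15, 0, 0.08], [0, 0, 0], 8.5],
  ],
  grip_force=3,
)

```text
time: 11.7
ee_pos: [0.6948, 0.0595, 0.1031]
eef_rot: [-0.064, 0.97, -0.015, -0.233]
ft_force: [-0.7, -0.2, -0.8]
width: 0.0843
```

Request:
play_rows(
  moves=[
    [[0, 0, -2], [0, 0, 0], 8.5],
    [[0, 0, -5], [0, 0, 0], 8.5],
    [[0, 0, -9], [0, 0, 0], 8.5],
    [[0, 0, -12], [0, 0, 0], 8.5],
    [[0, 0, -13], [0, -0.1, 0], 8.5],
  ],
)

```text
time: 12.32
ee_pos: [0.7468, 0.0654, 0.2075]
eef_rot: [-0.064, 0.98, -0.013, -0.187]
ft_force: [1.4, -1.6, -0.2]
width: 0.0852
```

```bash
python3 look.py 8; python3 fit.py 8 102;python3 arc.py 102:117 102:117
```

```text
12.425 [ 7.29022231e-02  2.20189889e-01 -7.45520698e-05] [-0.19  1.05  0.18  0.39 -0.14  2.06  1.59]
69.71002695469839
G [0.07116935 0.2266812 ] [array([-0.0997,  0.0545]), array([-0.0957,  0.0618]), array([-0.0911,  0.0686])]
12.525 [ 0.7 -0.8 -1.1] [7.080e-02 2.138e-01 1.000e-04] [-0.18  1.05  0.17  0.4  -0.14  2.06  1.59] al 111.0
model tcp [0.0165 0.1035]
102:117 ([1.12, 0.02, 12.24], [-0.002, 0.106, -0.0])
```

View pics/b8.png

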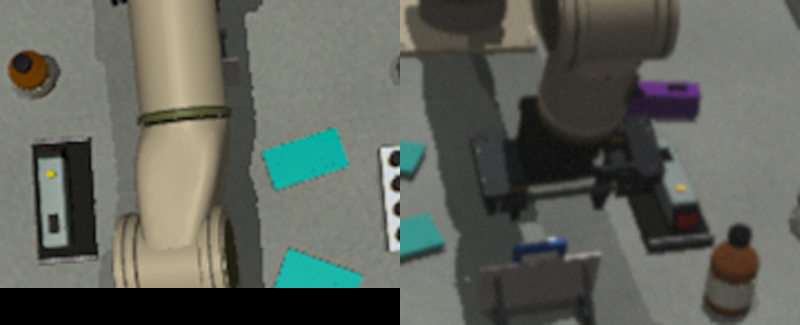

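Run:
```python
from h import *
c=camera("top");f=c["frame"]
ms=masks_of(c,"scanner");best=[m for m in ms if abs(m["at"][0]-242)<12 and abs(m["at"][1]-198)<15]
for m in best[:1]:
    q,a,ct=quad(m["region"]);print(m["conf"],m["at"],q.round(1).tolist(),unproj(c,q,.056)[:,:2].round(4).tolist())
n=unproj(c,[(250.4,220.4),(239.1,221.1),(247.8,180.4),(236.5,180.8)],.056)[:,:2];print(n.round(4))
nm=n[:2].mean(0);fm=n[2:].mean(0);d=fm-nm;print("len",np.hypot(*d),"yaw",np.degrees(np.arctan2(d[1],d[0])),"ctr",nm+.075*d/np.hypot(*d))
a=f[168:232,225:270,::-1];cv2.imwrite("pics/rd.png",cv2.resize(a,None,fx=9,fy=9,interpolation=cv2.INTER_CUBIC))
p0,R0,s=meas();print(s['time'],p0,s['joint_positions'].round(2))
```

```text
0.68 [239.6, 199.0] [[235.8000030517578, 177.1999969482422], [249.6999969482422, 176.6999969482422], [251.3000030517578, 221.8000030517578], [237.39999389648438, 222.3000030517578]] [[0.5747, 0.289], [0.5767, 0.2426], [0.4264, 0.2333], [0.4244, 0.2791]]
[[0.431  0.2364]
 [0.4284 0.2737]
 [0.5642 0.2487]
 [0.5626 0.2864]]
len 0.1342575870632053 yaw 5.32653669303965 ctr [0.50436538 0.26201948]
12.625 [0.7472983  0.06649183 0.21062625] [-0.18  1.06  0.16  0.4  -0.14  2.06  1.59]
```

View pics/rd.png

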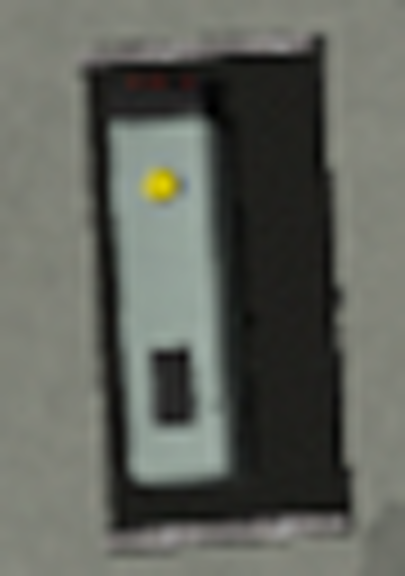

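```bash
cat > go.py <<'E'
from h import *
import sys
# go.py x y z yaw_deg alpha_deg
v=[float(x) for x in sys.argv[1:]]
p0,R0,s=meas();print(s['time'],p0.round(4),s['joint_positions'].round(2),s['width'].round(4),s['ft_force'].round(1))
for i in range(0,len(v),5): print(v[i:i+5],rel(p0,R0,v[i:i+3],tool(np.radians(v[i+3]),np.radians(v[i+4]))))
E
python3 go.py .65 .14 .23 6 100 .503 .262 .20 5 90 .503 .262 .12 5 90
```

```text
Traceback (most recent call last):
  File "go.py", line 5, in <module>
    p0,R0,s=meas();print(s['time'],p0.round(4),s['joint_positions'].round(2),s['width'].round(4),s['ft_force'].round(1))
                                                                             ^^^^^^^^^^^^^^^^
AttributeError: 'float' object has no attribute 'round'
```

```bash
sed -i "s/s\['width'\].round(4)/round(s['width'],4)/" go.py
python3 go.py .65 .14 .23 6 100 .503 .262 .20 5 90 .503 .262 .12 5 90
```

```text
12.625 [0.7473 0.0665 0.2106] [-0.18  1.06  0.16  0.4  -0.14  2.06  1.59] 0.0855 [-0.7  0.6  0.2]
[0.65, 0.14, 0.23, 6.0, 100.0] ([8.78, 8.57, 1.35], [-0.007, -0.197, 0.027])
[0.503, 0.262, 0.2, 5.0, 90.0] ([19.77, 22.61, 8.86], [-0.008, -0.371, 0.045])
[0.503, 0.262, 0.12, 5.0, 90.0] ([16.86, 22.6, 16.31], [-0.008, -0.371, 0.045])
```

Request:
play_rows(
  moves=[
    [[3.5, 3, 0], [-0.007, -0.1, 0.01], 8.7],
    [[8.78, 8.57, 1.35], [-0.007, -0.197, 0.027], 8.7],
    [[8.78, 8.57, 1.35], [-0.007, -0.197, 0.027], 8.7],
    [[19.77, 22.61, 8.86], [-0.008, -0.371, 0.045], 8.7],
    [[19.77, 22.61, 8.86], [-0.008, -0.371, 0.045], 8.7],
    [[19.77, 22.61, 8.86], [-0.008, -0.371, 0.045], 8.7],
    [[19.77, 22.61, 8.86], [-0.008, -0.371, 0.045], 8.7],
    [[19.77, 22.61, 8.86], [-0.008, -0.371, 0.045], 8.7],
  ],
)

```text
time: 13.62
ee_pos: [0.5005, 0.2639, 0.1992]
eef_rot: [-0.046, 0.999, -0.0, -0.001]
ft_force: [0.2, -1.2, 0.3]
width: 0.0871
```

```bash
python3 look.py 9;python3 go.py  .503 .262 .12 5 90 .503 .262 .016 5 90
```

```text
13.725 [0.5033 0.2614 0.1998] [-0.61  0.22  0.06  1.65 -0.01  1.27  1.11] 0.0871 [ 0.4 -0.4 -0.1]
[0.503, 0.262, 0.12, 5.0, 90.0] ([0.03, 0.07, 7.98], [-0.001, 0.001, 0.0])
[0.503, 0.262, 0.016, 5.0, 90.0] ([0.03, 0.09, 18.38], [-0.001, 0.001, 0.0])
```

View pics/b9.png

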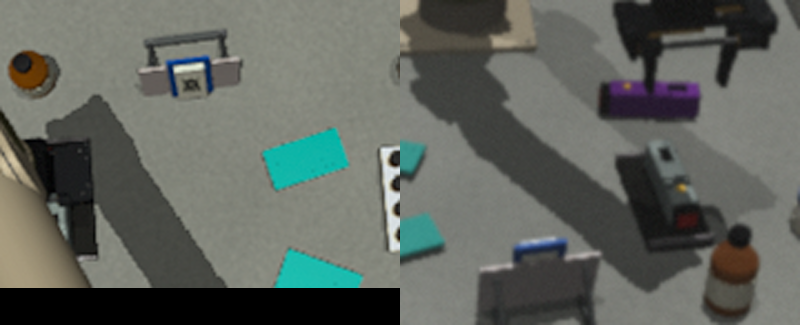

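Run:
```python
from fit import *
c=camera("top");im=c["frame"][:,:,::-1]
x0,x1,y0,y1=275,340,120,160;f=12
a=cv2.resize(im[y0:y1,x0:x1],None,fx=f,fy=f,interpolation=cv2.INTER_CUBIC);cv2.imwrite("pics/lab_raw.png",a)
o,M=cas(np.radians(102));print(o)
for P,col in ((lid,(0,0,255)),([(x,y,.010) for x,y in((-.06,.032),(-.06,-.032),(.06,-.032),(.06,.032))],(0,255,0)),([(x,y,0) for x,y in((-.05,.022),(-.05,-.022),(.05,-.022),(.05,.022))],(0,255,255)),([(x,y,0) for x,y in((-.025,.017),(-.025,-.017),(.025,-.017),(.025,.017))],(255,0,255))):
    cv2.polylines(a,[np.int32((proj(c,W(o,M,P))-[x0,y0]+.5)*f)],True,col,1)
cv2.imwrite("pics/lab.png",a);print(W(o,M,[(0,0,0)]))
```

```text
[-0.00317566  0.06201544]
[[0.67495197 0.05658203 0.06201544]]
```

View pics/lab.png

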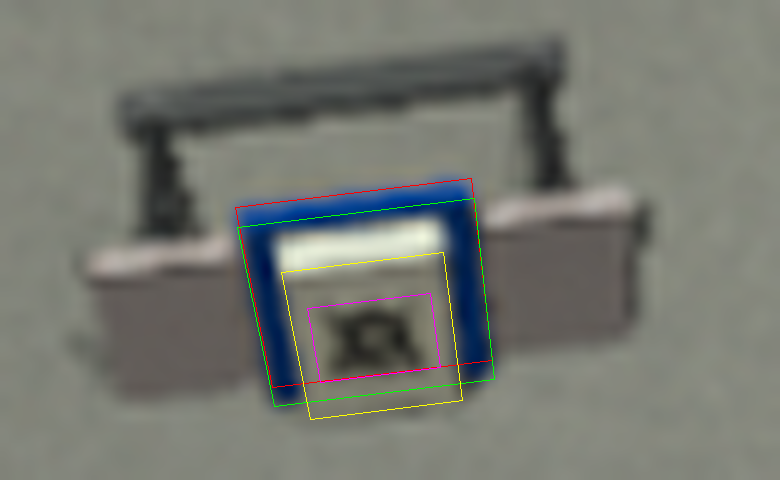

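View pics/lab_raw.png

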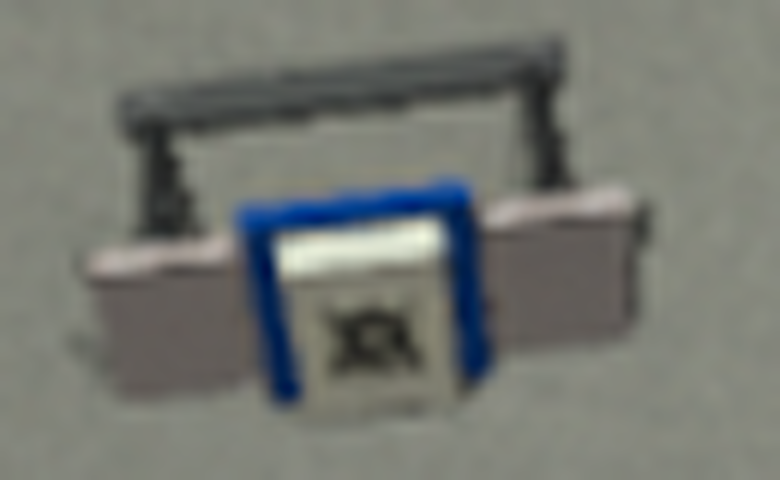

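Request:
play_rows(
  moves=[
    [[0.03, 0.08, 6], [0, 0, 0], 8.7],
    [[0.03, 0.08, 11], [0, 0, 0], 8.7],
    [[0.03, 0.08, 15], [0, 0, 0], 8.7],
    [[0.03, 0.08, 17.5], [0, 0, 0], 8.7],
    [[0.03, 0.08, 18.3], [0, 0, 0], 8.7],
    [[0.03, 0.08, 18.3], [0, 0, 0], 8.7],
  ],
)

```text
time: 14.52
ee_pos: [0.5038, 0.2621, 0.0175]
eef_rot: [-0.043, 0.999, -0.0, 0.001]
ft_force: [-0.6, -0.4, 0.6]
width: 0.0871
```

Request:
play_rows(
  moves=[
    [[0, 0, 0.1], [0, 0, 0], 3],
    [[0, 0, 0.1], [0, 0, 0], 3],
    [[0, 0, 0.1], [0, 0, 0], 3],
    [[0, 0, 0.1], [0, 0, 0], 3],
    [[0, 0, 0.1], [0, 0, 0], 3],
    [[0, 0, 0.1], [0, 0, 0], 3],
    [[0, 0, 0.1], [0, 0, 0], 3],
  ],
  grip_force=25,
)

```text
time: 15.4
ee_pos: [0.5033, 0.2627, 0.0164]
eef_rot: [-0.043, 0.999, -0.0, 0.001]
ft_force: [0.0, -0.3, 0.2]
width: 0.0379
```

Run:
```python
from h import *
p0,R0,s=meas();print(p0,R.from_matrix(R0).as_quat(),s['width'],s['time'])
json.dump([p0.tolist(),R0.tolist()],open("place.json","w"))
lab=np.array([.675,.0566,.062]);yaw=S[2];al=np.radians(102)
T=tool(yaw,al);f=-T[:,0];print("fwd",f)
# reader centre in tool: from measured grasp: reader ctr (.503,.262,.034), x dir yaw5
rc=np.array([.503,.262,.034]);o=R0.T@(rc-p0);print("ctr in tool",o)
tcp=lab-f*(.100+.075)-T@o
print("target tcp",tcp)
print("up",rel(p0,R0,p0+[0,0,.16],R0))
via=tcp+[-.04,0.0,.06];print("via",rel(p0,R0,via,T));print("tgt",rel(p0,R0,tcp,T))
```

```text
[0.50327378 0.26265554 0.01642934] [-4.34418826e-02  9.99055680e-01 -1.01520655e-04  7.34811415e-04] 0.03788916279465587 15.4
fwd [ 0.96963835  0.12874086 -0.20791169]
ctr in tool [ 0.00030401 -0.00063399 -0.01757096]
target tcp [0.5019032  0.03425714 0.08113435]
up ([-0.02, -0.0, -16.0], [0.0, 0.0, 0.0])
via ([6.09, -22.4, -12.47], [0.004, 0.211, -0.045])
tgt ([2.11, -22.74, -6.47], [0.004, 0.211, -0.045])
```

Request:
play_rows(
  moves=[
    [[0, 0, -2], [0, 0, 0], 3],
    [[0, 0, -6], [0, 0, 0], 3],
    [[0, 0, -10], [0, 0, 0], 3],
    [[1, -4, -12], [0, 0.05, -0.01], 3],
    [[3, -9, -12.5], [0.002, 0.12, -0.03], 3],
    [[5, -14, -12.5], [0.003, 0.18, -0.045], 3],
    [[6.1, -18.5, -12.5], [0.004, 0.211, -0.045], 3],
    [[6.1, -22.5, -12.5], [0.004, 0.211, -0.045], 3],
  ],
)

```text
time: 16.4
ee_pos: [0.4613, 0.0314, 0.1411]
eef_rot: [-0.065, 0.992, -0.007, -0.105]
ft_force: [0.4, 0.7, -2.4]
width: 0.038
```

```bash
python3 look.py 10;python3 go.py  .5019 .0343 .0811 7.56 102
```

```text
16.5 [0.4619 0.0282 0.1413] [-0.33  0.2   0.2   1.82 -0.04  1.33  1.58] 0.0377 [ 0.1  0.  -1.3]
[0.5019, 0.0343, 0.0811, 7.56, 102.0] ([-5.21, 0.12, 5.04], [-0.0, -0.0, -0.007])
```

View pics/b10.png

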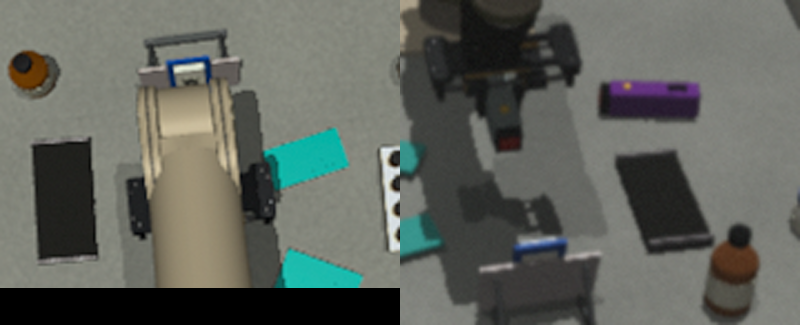

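Request:
play_rows(
  moves=[
    [[-1.3, 0.03, 1.3], [0, 0, 0], 3],
    [[-2.6, 0.06, 2.5], [0, 0, 0], 3],
    [[-3.9, 0.1, 3.8], [0, 0, -0.004], 3],
    [[-4.8, 0.12, 4.6], [0, 0, -0.007], 3],
    [[-5.2, 0.12, 5], [0, 0, -0.007], 3],
    [[-5.2, 0.12, 5], [0, 0, -0.007], 3],
    [[-5.2, 0.12, 5], [0, 0, -0.007], 3],
  ],
)

```text
time: 17.38
ee_pos: [0.5019, 0.0397, 0.0821]
eef_rot: [-0.069, 0.992, -0.006, -0.104]
ft_force: [0.8, -0.9, -2.1]
width: 0.0375
```

```bash
python3 look.py 11;python3 go.py  .5019 .0343 .0811 7.56 102
python3 - <<'E'
from h import *
p0,R0,s=meas();o=np.array([.0003,-.0006,-.0176]);lab=np.array([.675,.0566,.062])
w=p0+R0@(o+[-.075,0,0]);d=R0.T@(lab-w);print("label from window fwd,lat,vert(mm)",-d[0]*1e3,d[1]*1e3,d[2]*1e3)
im=cv2.imread("pics/scene11.png");c=camera("scene")
a=cv2.resize(im[140:230,290:380],None,fx=7,fy=7,interpolation=cv2.INTER_CUBIC)
u=(proj(c,w)[0]-[290,140]+.5)*7;cv2.circle(a,tuple(np.int32(u)),6,(0,255,0),1)
cv2.imwrite("pics/win.png",a)
E
```

```text
17.475 [0.5019 0.0397 0.0822] [-0.32  0.35  0.19  1.77 -0.07  1.23  1.6 ] 0.038 [ 0.4 -0.1 -1.4]
[0.5019, 0.0343, 0.0811, 7.56, 102.0] ([0.05, -0.54, 0.12], [0.0, 0.001, 0.007])
label from window fwd,lat,vert(mm) 99.46952756280108 -6.676061031942288 1.3004957159909174
```

View pics/win.png

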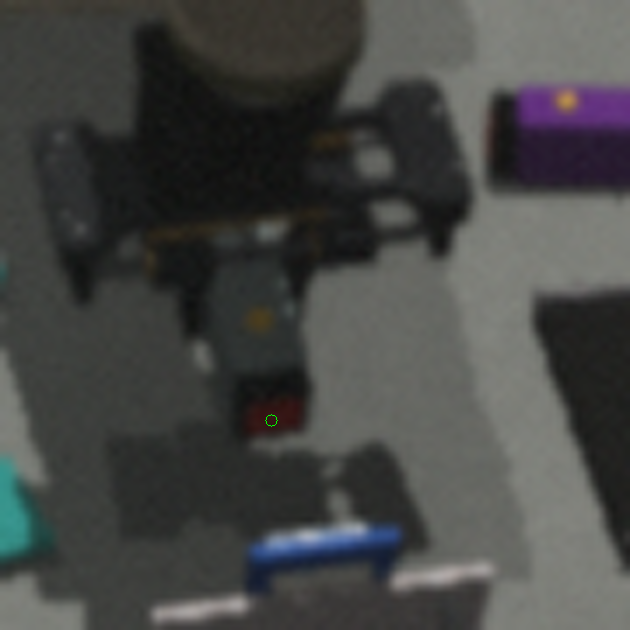

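Request:
play_rows(
  moves=[
    [[0.05, -0.3, 0.1], [0, 0, 0.004], 3],
    [[0.05, -0.54, 0.1], [0, 0, 0.007], 3],
    [[0.05, -0.54, 0.1], [0, 0, 0.007], 3],
    [[0.05, -0.54, 0.1], [0, 0, 0.007], 3],
    [[0.05, -0.54, 0.1], [0, 0, 0.007], 3],
    [[0.05, -0.54, 0.1], [0, 0, 0.007], 3],
    [[0.05, -0.54, 0.1], [0, 0, 0.007], 3],
    [[0.05, -0.54, 0.1], [0, 0, 0.007], 3],
  ],
)

```text
time: 18.52
ee_pos: [0.5018, 0.0343, 0.0808]
eef_rot: [-0.066, 0.992, -0.007, -0.104]
ft_force: [0.3, 0.8, -2.6]
width: 0.0377
```

Request:
play_rows(
  moves=[
    [[0, 0, 0], [0, 0, 0], 3],
    [[0, 0, 0], [0, 0, 0], 3],
    [[0, 0, 0], [0, 0, 0], 3],
    [[0, 0, 0], [0, 0, 0], 3],
    [[0, 0, 0], [0, 0, 0], 3],
    [[0, 0, 0], [0, 0, 0], 3],
    [[0, 0, 0], [0, 0, 0], 3],
    [[0, 0, 0], [0, 0, 0], 3],
  ],
)

```text
time: 19.52
ee_pos: [0.5018, 0.0343, 0.0808]
eef_rot: [-0.066, 0.992, -0.007, -0.104]
ft_force: [-0.1, -0.6, -1.6]
width: 0.038
```

Request:
play_rows(
  moves=[
    [[0, 0, 0], [0, 0, 0], 3],
    [[0, 0, 0], [0, 0, 0], 3],
    [[0, 0, 0], [0, 0, 0], 3],
    [[0, 0, 0], [0, 0, 0], 3],
    [[0, 0, 0], [0, 0, 0], 3],
    [[0, 0, 0], [0, 0, 0], 3],
    [[0, 0, 0], [0, 0, 0], 3],
    [[0, 0, 0], [0, 0, 0], 3],
  ],
)

```text
time: 20.52
ee_pos: [0.5019, 0.0343, 0.0808]
eef_rot: [-0.066, 0.992, -0.007, -0.104]
ft_force: [0.5, 1.4, -1.6]
width: 0.038
```

Run:
```python
from h import *
p0,R0,s=meas();o=np.array([.0003,-.0006,-.0176]);lab=np.array([.675,.0566,.062])
w=p0+R0@(o+[-.075,0,0]);d=R0.T@(lab-w);print(s['time'],"label from window",(d*1e3).round(1),s['width'],p0)
P,RP=json.load(open("place.json"));P=np.array(P);RP=np.array(RP)
for off in([-.04,0.02,.06],):
    print("back",rel(p0,R0,p0+off,R0))
for z in(.16,.08,.03,.003,0.0): print(z,rel(p0,R0,P+[0,0,z],RP))
```

```text
20.525 label from window [-99.9  -0.1  -0.3] 0.03800367427420991 [0.50188093 0.03426667 0.08080431]
back ([4.87, 2.51, -5.1], [0.0, 0.0, 0.0])
0.16 ([-1.09, 22.63, -10.0], [-0.004, -0.211, 0.045])
0.08 ([-2.75, 22.62, -2.17], [-0.004, -0.211, 0.045])
0.03 ([-3.79, 22.62, 2.72], [-0.004, -0.211, 0.045])
0.003 ([-4.35, 22.62, 5.36], [-0.004, -0.211, 0.045])
0.0 ([-4.42, 22.62, 5.65], [-0.004, -0.211, 0.045])
```

Request:
play_rows(
  moves=[
    [[2.5, 1, -2.5], [0, 0, 0], 3],
    [[4.8, 4, -5.1], [0, 0, 0], 3],
    [[3, 9, -8], [-0.002, -0.08, 0.02], 3],
    [[1, 14, -9], [-0.003, -0.16, 0.03], 3],
    [[-1.5, 19, -8], [-0.004, -0.211, 0.045], 3],
    [[-2.4, 22.63, -4], [-0.004, -0.211, 0.045], 3],
    [[-2.75, 22.63, -2.17], [-0.004, -0.211, 0.045], 3],
    [[-2.75, 22.63, -2.17], [-0.004, -0.211, 0.045], 3],
  ],
)

```text
time: 21.52
ee_pos: [0.5024, 0.2614, 0.0949]
eef_rot: [-0.043, 0.999, -0.001, -0.001]
ft_force: [0.0, -1.1, -1.1]
width: 0.0379
```

```bash
python3 look.py 12
python3 - <<'E'
from h import *
p0,R0,s=meas();print(s['time'],p0,s['width'])
P,RP=json.load(open("place.json"));P=np.array(P);RP=np.array(RP)
for z in(.08,.03,.008,.001,0.0): print(z,rel(p0,R0,P+[0,0,z],RP))
E
```

```text
21.625 [0.5041036  0.26160535 0.09728573] 0.03788689121364852
0.08 ([0.07, 0.11, 0.09], [-0.0, 0.001, -0.002])
0.03 ([0.09, 0.11, 5.09], [-0.0, 0.001, -0.002])
0.008 ([0.09, 0.11, 7.29], [-0.0, 0.001, -0.002])
0.001 ([0.09, 0.12, 7.99], [-0.0, 0.001, -0.002])
0.0 ([0.09, 0.12, 8.09], [-0.0, 0.001, -0.002])
```

View pics/b12.png

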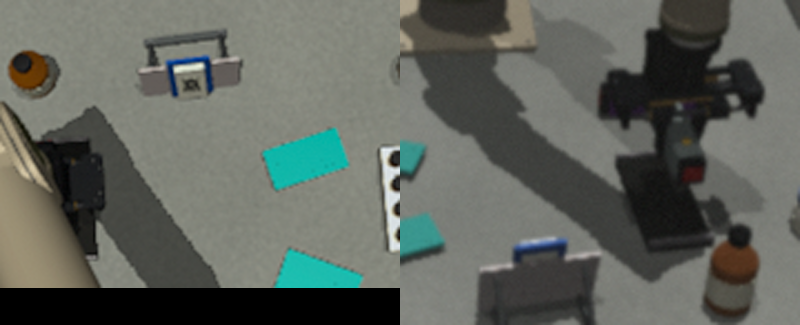

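Request:
play_rows(
  moves=[
    [[0.09, -0.3, 3], [0, 0, 0], 3],
    [[0.09, -0.3, 5.5], [0, 0, 0], 3],
    [[0.09, -0.3, 7], [0, 0, 0], 3],
    [[0.09, -0.3, 7.7], [0, 0, 0], 3],
    [[0.09, -0.3, 8.05], [0, 0, 0], 3],
    [[0.09, -0.3, 8.05], [0, 0, 0], 3],
    [[0.09, -0.3, 8.05], [0, 0, 0], 8.7],
    [[0.09, -0.3, 8.05], [0, 0, 0], 8.7],
  ],
)

```text
time: 22.62
ee_pos: [0.503, 0.2599, 0.0164]
eef_rot: [-0.043, 0.999, 0.0, 0.001]
ft_force: [0.1, -0.2, -0.6]
width: 0.0508
```

Request:
play_rows(
  moves=[
    [[0, 0, 0], [0, 0, 0], 8.7],
    [[0, 0, 0], [0, 0, 0], 8.7],
    [[0, 0, -3], [0, 0, 0], 8.7],
    [[0, 0, -8], [0, 0, 0], 8.7],
    [[0, 0, -14], [0, 0, 0], 8.7],
    [[0, 0, -20], [0, 0, 0], 8.7],
    [[0, 0, -22], [0, 0, 0], 8.7],
  ],
)

```text
time: 23.5
ee_pos: [0.5036, 0.2603, 0.2403]
eef_rot: [-0.043, 0.999, 0.001, 0.003]
ft_force: [-0.2, 0.0, -1.0]
width: 0.0867
```

Request:
play_rows(
  moves=[
    [[6, 6, 0], [0, 0, 0], 8.7],
    [[12, 12, 0], [0, 0, 0], 8.7],
    [[16, 17, 0], [0, 0, 0], 8.7],
    [[20, 22, 0], [0, 0, 0], 8.7],
    [[20, 22, 0], [0, 0, 0], 8.7],
    [[20, 22, 0], [0, 0, 0], 8.7],
    [[20, 22, 0], [0, 0, 0], 8.7],
  ],
)

```text
time: 24.38
ee_pos: [0.2847, 0.4609, 0.2354]
eef_rot: [-0.043, 0.999, -0.0, 0.001]
ft_force: [1.2, -0.6, -0.1]
width: 0.0869
```

```bash
python3 look.py 13
python3 - <<'E'
from h import *
p0,R0,s=meas();print(s['time'],p0,s['joint_vel'].round(3))
c=camera("top");f=c["frame"][:,:,::-1]
cv2.imwrite("pics/end_t.png",cv2.resize(f[115:240,175:335],None,fx=5,fy=4.8,interpolation=cv2.INTER_CUBIC))
for m in masks_of(c,"scanner"):
    q,a,ct=quad(m["region"]);print(m["conf"],m["at"],unproj(c,q,.056)[:,:2].round(3).tolist(),unproj(c,q,.056).mean(0))
E
```

```text
24.475 [0.28542138 0.46047805 0.23550241] [ 0.004  0.001 -0.001  0.    -0.002 -0.002 -0.004]
0.96 [244.8, 204.3] [[0.575, 0.283], [0.577, 0.237], [0.426, 0.227], [0.424, 0.273]] [0.5005628  0.25519583 0.056     ]
0.6 [242.0, 264.9] [[0.268, 0.34], [0.31, 0.339], [0.304, 0.187], [0.261, 0.188]] [0.28591196 0.26340606 0.056     ]
```

View pics/b13.png

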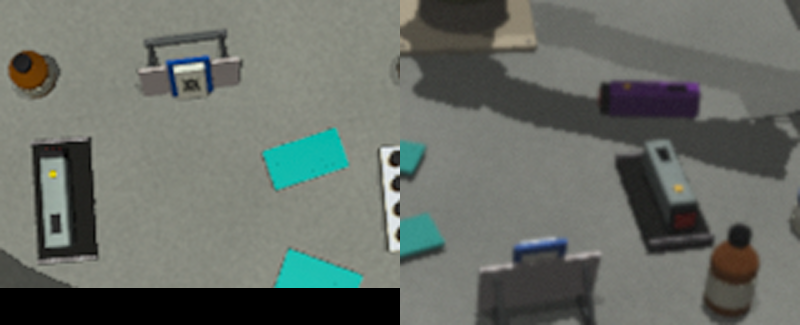

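View pics/end_t.png

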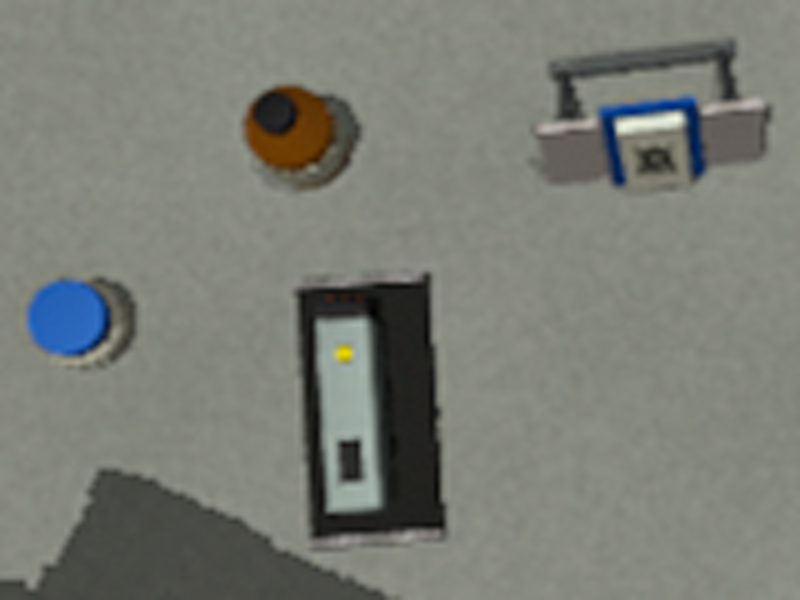

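The final pictures show the cassette leaning on the backstop with its label out, at about (305,147) in the top view. The reader lies on its pad with the window at the far end, around (245,200), and the arm is clear. I'm handing in.

```bash
python3 -c "
from bench import *
print(close_job())"
```

```text
the job is handed in; nothing more can be done
None
```

I handed the job in at about 24.5 s; no verdict is reported, so the results below are my own checks.

- **Cassette:** I gripped it lightly by the lid sides, slid it against the backstop and tipped it up with its far end kept on or within about 1 mm of the bench. It was then released. The last pictures show it leaning on the panel with the label out. A 102° lean model matches the top view to within about a pixel (roughly 2 mm), so the label sits about 3 mm in front of the panel's foot and 62 mm up.
- **Reader:** I held it still for over 2 s. From the arm's pose, the window was about 100 mm from the label and within 1 mm of its middle, square to it. Those figures are limited by the roughly 2 mm camera accuracy.
- **Reader put back:** it lies flat on its pad, about 4–6 mm off the pad's centre, with the window at the same end as before.
- **Bystanders:** the bottle, jar and look-alikes near the work showed no change in the last pictures. I did not measure the rack, red-capped bottle and beaker again, but the arm stayed well away from them.

Two things did not go as planned:
- **First approach:** the 45° tilt was out of the arm's reach, so I switched to 70° and let the cassette pivot in a light grip.
- **Aiming:** the reader first settled 5–7 mm to one side, so I corrected that before the hold.

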